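Start the UV tool steriliser

TASK

The steel tattoo grips are loaded and the UV tool steriliser is ready to run: push its lid fully shut, then switch it on by pressing the left half of the red mains rocker (the half with the white bar), then press the middle one of the three grey timer keys, and last press the green start key. Press each key well down and let it come up again, and press no other key. Use only your fingertips: nothing is to be picked up, and the grips inside and everything else on the bench stay where they are.

Things in the scene. Friction and masses are not known exactly. Their poses are not given: they have to be found in the camera images.
- steriliser: White UV steriliser, fixed, 250 (x) x 340 (y) x 122 mm. Origin: centre of its underside; x from the control deck (front) to the hinge (rear), y left, z up. Place and yaw vary. The front 73 mm is a black deck, 87 to 98 mm high, falling 0.15 rad to the front; on it at x = -101 mm from left to right: red rocker (y = 122), grey timer keys (62, 20, -22), green start key (-112).
- lid (a joint): Lid angle, rad: 0 shut, grows as its front edge rises; starts 0.3 to 0.6 open. White frame, amber window, 178 (front to back) x 336 x 16 mm, hinged at its rear edge (x = 122, z = 105 mm of the steriliser), grey thumb lip in front. Hinge friction keeps it where it is left; 2 to 6 N down near the front moves it. Counts as shut below 0.035.
- lid_push (a point): Point on the lid's upper face, on its centreline, 142 mm from the hinge (36 mm behind the front edge); it moves with the lid. Shut, it lies at x = -20 mm, z = 122 mm of the steriliser. z axis: out of the upper face.
- rocker (a joint): Angle of the mains rocker, rad: 0 off (its left half stands up), 0.34 on (left half down); there is no snap: it stays where it is left, so press until the left half is fully down. About 2 to 3 N near the left end moves it. Counts as on from 0.25.
- rocker_on (a point): Point on the upper face of the rocker's left half (ON, white bar; the right half has a white ring), 16 mm from the pivot. The red rocker is 44 mm long (along the steriliser's y) and 22 wide, a shallow V pivoting at its middle 8 mm above the deck. Press towards its left end: a finger that also covers the right half blocks it. z axis: out of that face.
- timer_left (a joint): Travel of the left timer key (one white stripe), which is not to be pressed, m: 0 up, 0.005 fully down. Spring key: 1 N starts it, about 4 to 5 N holds it fully down, it comes back up when released. It counts as pressed from 0.003
- timer_mid (a joint): Travel of the middle timer key (two white stripes), the one to press, m: 0 up, 0.005 fully down. Spring key: 1 N starts it, about 4 to 5 N holds it fully down, it comes back up when released. It counts as pressed from 0.003
- timer_right (a joint): Travel of the right timer key (three white stripes), which is not to be pressed, m: 0 up, 0.005 fully down. Spring key: 1 N starts it, about 4 to 5 N holds it fully down, it comes back up when released. It counts as pressed from 0.003
- start (a joint): Travel of the green start key, m: 0 up, 0.005 fully down. Spring key: 1 N starts it, about 4 to 5 N holds it fully down, it comes back up when released. It counts as pressed from 0.003
- timer_mid_top (a point): Centre of the top of the middle timer key, a grey 20 x 20 mm cap that stands 9 mm above the deck; neighbours 42 mm either side. z axis: out of the key, opposite to its travel.
- start_top (a point): Centre of the top of the green start key, round, 28 mm across, standing 9 mm above the deck. z axis: out of the key.
- grip_a: Steel tattoo grip, 22 mm thick, 92 mm long, lying along the steriliser's y on the wire rack in the tub; origin at its centre. Leave it lying.
- grip_b: A second such grip further back in the tub. Leave it lying.
- ink_black: Black ink bottle, 38 mm across, 98 mm tall, stands loose on the bench; its origin is the centre of its underside. Leave it alone
- ink_blue: Blue ink bottle, 32 mm across, 85 mm tall, stands loose on the bench; its origin is the centre of its underside. Leave it alone
- balm_jar: White jar with yellow lid, 60 mm across, 52 mm tall, stands loose on the bench; its origin is the centre of its underside. Leave it alone
- squeeze_bottle: Clear squeeze bottle with green contents and red collar, 56 mm across, 168 mm tall, to the right of the steriliser, stands loose on the bench; its origin is the centre of its underside. Leave it alone
- pen_machine: Black tattoo pen machine, 31 mm thick, about 160 mm long with its needle, lying on a steel cradle to the left; origin on its axis near the middle. Leave it alone.
- marker_cup: White cup with markers, 76 mm across, 150 mm tall with the markers, to the right, stands loose on the bench; its origin is the centre of its underside. Leave it alone

How it is judged:
By the outcome, as a careful person would: the job done as asked, in the order asked, and still so for the second after the job is handed in, with the robot touching nothing.
It also fails if it takes over 51 s, if anything falls off the work surface, if the arm or the gripper's body presses on something with over 40 N, if the wrist force passes 120 N, or if a joint passes its speed limit or range.

ROBOT

A 6-joint arm with a two-finger parallel gripper is mounted at the origin on the work surface. World frame = base frame: x ahead of the robot, y to its left, z up, the work surface at z = 0. Lengths are in m, angles in rad, forces in N, time in s.
With the tool pointing down it reaches from about 0.325 to 0.85 m from the base axis. Payload 15.5 kg.
Tool frame: the origin (TCP) lies at the centre of the arm's flange, where the gripper is bolted on; the fingertips stand 191 mm ahead of it and the grasp point (between the pads) lies 172 mm ahead of it; z points along the fingers, y is the line along which they close (so a half turn about z gives the same grasp; the last joint's range is limited). The gripper opens to 91 mm and grips with 3 to 60 N. Pads are 32 mm wide; open, the fingers measure 118 mm over their backs; the gripper's body (76 mm by 178 mm) begins 60 mm behind the grasp point.
Start: joints at [-0.096, 0.494, 1.345, -0, 1.302, -0.096], TCP at [0.625, 0, 0.405] pointing down, gripper open.
Joint ranges: [-2.91, 2.91], [-0.82, 2.16], [0.22, 2.67], [-1.22, 4.37], [0.12, 2.79], [-3.08, 3.08]. Speed limits (rad/s): [1.89, 1.89, 2.57, 3.01, 3.01, 3.01].

INTERFACE

Orientations are given as a unit quaternion [w, x, y, z].
In Python, from bench import robot gives the robot as it stands.
- The arm moves only by the tool play_rows, never from a script. Its argument "increments" is one flat list of numbers, 4 for each row, row after row: the shift along the tool's x, y, z in m, then the turn about the tool's z in rad. A call has 1 to 8 rows; each row shifts and turns the commanded pose from where the row before left it, along the tool's axes as they then stand; what a row does not reach is not made up. A row lasts 1/10 s, in which the tool goes at most 50 mm and 8.59 degrees, less where a joint would pass 70% of its speed; a pose out of reach is approached as far as the arm can. A call with a gripper value outside its range is refused whole. "hand" is the closure, from 0 (fully open) to 1 (shut), set as the call begins (left out, the last holds). The fingers move at their own pace and stop on an object; "grip_force" is the grip in N (left out, the last holds). Time passes only in rows, so rows that do not move let the fingers close. It gives the time, the measured TCP pose, the force, the opening and the grip force at its end, in the units of the state.
- robot.sense(): the state, without advancing time (a new reading comes with each control period).
- robot.grab_frame(name): name is "scene" or "side" or "wrist"; returns (picture, depth): 420x560x3 uint8, blue, green, red; 420x560 float32, m along the optical axis (not along the pixel's ray), 0 where there is no reading.
- robot.camera_params(name): a dict with "fx", "fy", "cx", "cy" (pixels), "dist" ([k1, k2, p1, p2, k3] as OpenCV has them; the pictures are not rectified), "extrinsics" (4x4, takes a point from camera to world coordinates); the wrist camera has in their place "mount" (4x4, takes a point from camera to tool coordinates, whose origin is the TCP and whose axes are the flange's). Camera axes: x right, y up, looking along -z (the intrinsics and any distortion apply to the point x, -y, -z); pixel columns grow to the right and rows downward; lengths in m; the calibration is good to about 2 mm. A picture is of the moment at which its call begins: read the wrist's pose just before it. camera_params takes no time and is no camera call.
- robot.sign_off(): hands the job in; it is judged then, once.
The state is a dict: "clock": time; "q": joint angles; "joint_velocities": joint speeds; "effort": joint torques, N m; "ee_pos": TCP position; "eef_rot": TCP orientation; "contact_force": force on the tool from outside, world axes, zero at the start; "wrist_torque": the same for the moment, N m; "finger_gap": finger opening in m; "grip_force": force on a finger pad.
Only numpy, scipy, OpenCV 4.12 (cv2) and the standard library are available. Lean on these libraries where they do the work, as an engineer would, in place of code of your own. Each camera call takes 0.05 s, during which the arm holds its last target. There are 200 camera calls.

## Working session

There is one attempt and no reset: what is moved stays moved. The work goes in short steps, Python scripts to look and compute and a tool call to move; the robot and the scene stay as the last step left them, time stands still between calls to the robot, and variables do not carry over. Pictures are saved under pics/ and viewed, at most 10 in all, crops included, and the job is handed in when it is done.

Besides the shell and the picture viewer there is one more tool, called after ">>>" as name(argument=value, ...) on one line, values as JSON. play_rows: Moves the arm, as the interface text tells. Its arguments: {"type":"object","properties":{"increments":{"type":"array"},"hand":{"type":"number"},"grip_force":{"type":"number"}},"required":["increments"]}

```bash
ls; mkdir -p pics; python3 - <<'E'
from bench import robot
import cv2,numpy as np
s=robot.sense(); print(s['clock'],s['ee_pos'],s['eef_rot'],s['finger_gap'])
for n in ['scene','wrist','side']:
    p,d=robot.grab_frame(n); cv2.imwrite(f'pics/{n}0.png',p); np.savez(f'{n}0.npz',p=p,d=d)
    print(robot.camera_params(n))
E
```

```text
pics
0.0 [6.24838652e-01 1.22479449e-05 4.04159438e-01] [-4.50242862e-04  7.07110302e-01  7.07103008e-01 -3.94005908e-04] 0.09080458623828082
{'fx': 437.10549237932094, 'fy': 437.10549237932094, 'cx': 272.21202760400615, 'cy': 222.81401637157526, 'dist': array([0.00332535, 0.        , 0.        , 0.        , 0.        ]), 'extrinsics': array([[-0.0383718 , -0.63165252,  0.77430143,  1.60002329],
       [ 0.99914046, -0.01209148,  0.0396502 ,  0.03010471],
       [-0.0156827 ,  0.77515733,  0.63157356,  0.95602297],
       [ 0.        ,  0.        ,  0.        ,  1.        ]])}
{'fx': 366.170490180745, 'fy': 366.170490180745, 'cx': 275.8250342658955, 'cy': 205.8886338559959, 'dist': array([-0.04769212,  0.        ,  0.        ,  0.        ,  0.        ]), 'mount': array([[-5.14877077e-04,  9.63638316e-01,  2.67209526e-01,
         7.47272360e-02],
       [ 9.99999539e-01,  2.79675160e-04,  9.18272424e-04,
        -1.42270158e-05],
       [ 8.10150625e-04,  2.67209876e-01, -9.63638016e-01,
         1.90746438e-02],
       [ 0.00000000e+00,  0.00000000e+00,  0.00000000e+00,
         1.00000000e+00]])}
{'fx': 455.34417380555914, 'fy': 455.34417380555914, 'cx': 272.72923233158065, 'cy': 211.29520177327984, 'dist': array([-0.05902232,  0.        ,  0.        ,  0.        ,  0.        ]), 'extrinsics': array([[ 0.8230704 ,  0.32725456, -0.46417623, -0.16367945],
       [-0.56793682,  0.47670921, -0.67096654, -1.07104236],
       [ 0.00170023,  0.81587547,  0.57822515,  1.00559014],
       [ 0.        ,  0.        ,  0.        ,  1.        ]])}
```

View pics/scene0.png

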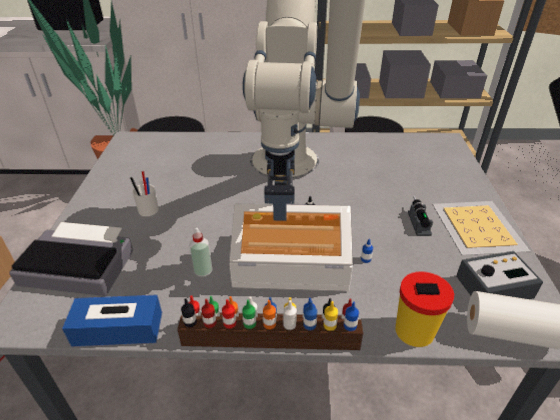

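View pics/wrist0.png

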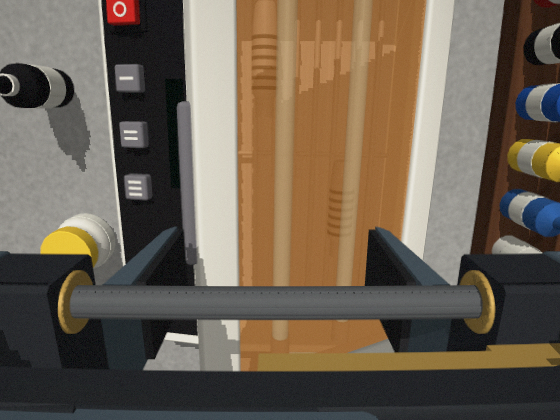

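The wrist view shows the timer keys at (129,78), (133,134) and (138,187), and the rocker's ring half at (122,8). The grey lip of the lid is at x≈186. Tool x is world +y and tool y is world +x.

```bash
cat > h.py <<'E'
import numpy as np,cv2
from bench import robot
from scipy.spatial.transform import Rotation as R
def pose(s):
    T=np.eye(4); q=np.array(s['eef_rot']); T[:3,:3]=R.from_quat(q[[1,2,3,0]]).as_matrix(); T[:3,3]=s['ee_pos']; return T
def px(n,uv,d,T=None,r=2):
    c=robot.camera_params(n); E=c['extrinsics'] if n!='wrist' else T@c['mount']
    K=np.array([[c['fx'],0,c['cx']],[0,c['fy'],c['cy']],[0,0,1]])
    out=[]
    for u,v in uv:
        w=d[max(0,v-r):v+r+1,max(0,u-r):u+r+1]; w=w[w>0]; z=np.median(w) if w.size else np.nan
        a=cv2.undistortPoints(np.array([[[u,v]]],float),K,c['dist'])[0,0]
        out.append((E@[a[0]*z,-a[1]*z,-z,1])[:3])
    return np.array(out)
E
python3 - <<'E'
from h import *
np.set_printoptions(precision=4,suppress=True)
T=pose(robot.sense()); d=np.load('wrist0.npz')['d']
print('keys',px('wrist',[(129,78),(133,134),(138,187),(122,8)],d,T))
print('lid frontframe, rear frame',px('wrist',[(215,60),(215,200),(430,60),(420,150),(186,150),(10,86),(70,243)],d,T))
E
```

```text
keys [[0.5153 0.0947 0.1014]
 [0.5143 0.0535 0.1012]
 [0.5143 0.0118 0.1017]
 [0.5154 0.1423 0.1036]]
lid frontframe, rear frame [[ 0.5948  0.0961  0.1949]
 [ 0.5919  0.0254  0.1956]
 [ 0.7265  0.1041  0.1297]
 [ 0.7254  0.0445  0.1295]
 [ 0.5782  0.0523  0.1962]
 [ 0.4069  0.0919  0.08  ]
 [ 0.4212 -0.0554  0.0528]]
```

View pics/side0.png

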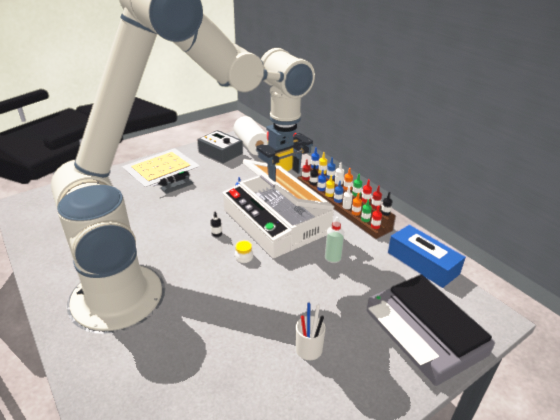

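Lid is about 0.46 rad open and yaw about -0.01. I'll close the fingers, go above lid_push, then push down in steps.

>>> play_rows(increments=[0.008, -0.006, 0, 0, 0.008, -0.006, 0, 0, 0.008, -0.006, 0, 0, 0.009, -0.007, 0, 0, 0, 0, 0, 0, 0, 0, 0, 0, 0, 0, 0, 0, 0, 0, 0, 0], hand=1, grip_force=20)

```text
clock: 0.95
ee_pos: [0.6002, 0.0327, 0.4047]
eef_rot: [0.0, 0.707, 0.707, -0.0]
contact_force: [0.6, -0.8, 0.3]
finger_gap: 0.0304
grip_force: 0.0
```

>>> play_rows(increments=[0, 0, 0.01, 0, 0, 0, 0.01, 0, 0, 0, 0.01, 0, 0, 0, 0.01, 0, 0, 0, 0.01, 0, 0, 0, 0.01, 0, 0, 0, 0.01, 0, 0, 0, 0.008, 0])

```text
clock: 1.75
ee_pos: [0.5998, 0.033, 0.3257]
eef_rot: [-0.0, 0.707, 0.707, -0.0]
contact_force: [-1.9, 0.1, 2.2]
finger_gap: 0.0002
grip_force: 1.0
```

>>> play_rows(increments=[0, 0, 0.004, 0, 0, 0, 0.003, 0, 0, 0, 0.003, 0, 0, 0, 0.002, 0, 0, 0, 0, 0])

```text
clock: 2.25
ee_pos: [0.6001, 0.033, 0.3146]
eef_rot: [0.0, 0.707, 0.707, 0.0]
contact_force: [-0.2, 0.4, -0.7]
finger_gap: 0.0006
grip_force: 0.0
```

>>> play_rows(increments=[0, 0, 0.001, 0, 0, 0, 0.001, 0, 0, 0, 0, 0])

```text
clock: 2.55
ee_pos: [0.6, 0.033, 0.3127]
eef_rot: [0.0, 0.707, 0.707, 0.0]
contact_force: [-1.2, -0.6, -0.5]
finger_gap: 0.0008
grip_force: 0.0
```

>>> play_rows(increments=[0, 0, 0.001, 0, 0, 0, 0.001, 0, 0, 0, 0, 0])

```text
clock: 2.85
ee_pos: [0.5999, 0.033, 0.3124]
eef_rot: [0.0, 0.707, 0.707, 0.0]
contact_force: [-10.2, 0.0, 28.5]
finger_gap: 0.0008
grip_force: 14.3
```

```bash
python3 - <<'E'
from h import *
np.set_printoptions(precision=4,suppress=True)
s=robot.sense(); p,d=robot.grab_frame('wrist'); np.savez('wrist1.npz',p=p,d=d); cv2.imwrite('pics/wrist1.png',p)
print(s['ee_pos'],s['contact_force'])
E
```

```text
[0.5999 0.033  0.3124] [-10.1621   0.0058  28.4748]
```

View pics/wrist1.png

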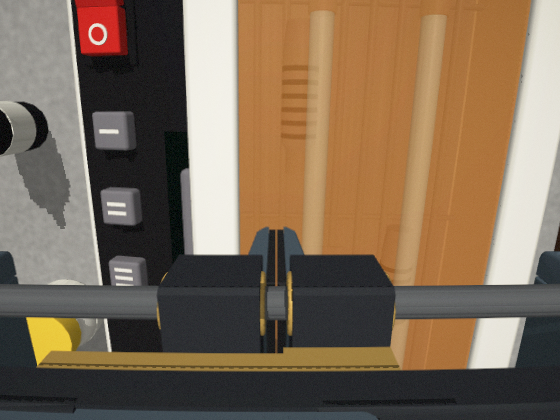

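The lid is down on its stop (28 N, tip at z≈0.121). The keys show at (114,131), (121,206) and (128,273), and the rocker's ring half at (97,33). Next: lift, refine the key positions from this frame, and move to the rocker.

```bash
python3 - <<'E'
from h import *
np.set_printoptions(precision=4,suppress=True)
T=pose(robot.sense()); d=np.load('wrist1.npz')['d']
print(px('wrist',[(114,131),(121,206),(128,271),(97,33),(212,50),(212,220),(520,100)],d,T))
E
```

```text
[[0.5155 0.095  0.1009]
 [0.5149 0.0544 0.101 ]
 [0.5145 0.0154 0.1012]
 [0.5132 0.1422 0.1035]
 [0.5721 0.131  0.1228]
 [0.5687 0.0532 0.1226]
 [0.7134 0.1108 0.1206]]
```

>>> play_rows(increments=[0, 0, -0.02, 0, 0, 0, -0.03, 0, 0.03, -0.02, -0.01, 0, 0.03, -0.02, 0, 0, 0.03, -0.02, 0, 0, 0.02, -0.01, 0, 0, 0, -0.008, 0, 0, 0, 0, 0, 0])

```text
clock: 3.7
ee_pos: [0.5213, 0.1431, 0.3708]
eef_rot: [-0.0, 0.707, 0.708, -0.0]
contact_force: [0.3, -1.0, -0.5]
finger_gap: 0.0004
grip_force: 0.0
```

```bash
python3 - <<'E'
from h import *
s=robot.sense(); p,d=robot.grab_frame('wrist'); np.savez('wrist2.npz',p=p,d=d); cv2.imwrite('pics/wrist2.png',p)
print(s['ee_pos'],s['contact_force'])
E
```

```text
[0.5212705  0.14309888 0.37076185] [ 0.3294334  -1.0015727  -0.51366681]
```

View pics/wrist2.png

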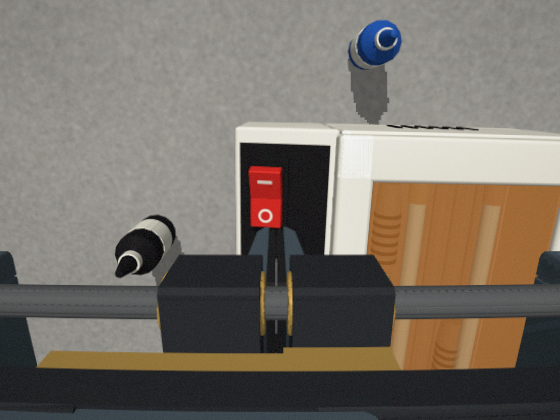

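The view from above the deck shows the rocker clear: bar at (265,182), left end at (265,169), seam at (266,199), ring at (265,215).

```bash
python3 - <<'E'
from h import *
np.set_printoptions(precision=4,suppress=True)
T=pose(robot.sense()); d=np.load('wrist2.npz')['d']
print(px('wrist',[(265,172),(265,182),(266,199),(265,215),(285,135),(265,155),(252,182),(280,182)],d,T,1))
E
```

```text
[[0.5146 0.1737 0.1096]
 [0.5144 0.1664 0.1074]
 [0.5149 0.1533 0.1026]
 [0.5141 0.1417 0.1033]
 [0.5282 0.1969 0.0935]
 [0.5141 0.1827 0.0918]
 [0.5055 0.166  0.1055]
 [0.5246 0.1664 0.1073]]
```

>>> play_rows(increments=[0.016, -0.003, 0.01, 0, 0.016, -0.003, 0.01, 0, 0, 0, 0.02, 0, 0, 0, 0.02, 0, 0, 0, 0.006, 0, 0, 0, 0.003, 0, 0, 0, 0.002, 0, 0, 0, 0, 0])

```text
clock: 4.55
ee_pos: [0.5164, 0.1748, 0.3002]
eef_rot: [0.0, 0.707, 0.707, 0.0]
contact_force: [0.0, -0.6, -0.4]
finger_gap: 0.0007
grip_force: 0.2
```

>>> play_rows(increments=[0, 0, 0.002, 0, 0, 0, 0.002, 0, 0, 0, 0, 0])

```text
clock: 4.85
ee_pos: [0.5161, 0.1751, 0.2958]
eef_rot: [0.0, 0.707, 0.707, 0.0]
contact_force: [0.9, 1.1, 1.0]
finger_gap: 0.0006
grip_force: 0.8
```

>>> play_rows(increments=[0, 0, 0.001, 0, 0, 0, 0.001, 0, 0, 0, 0, 0])

```text
clock: 5.15
ee_pos: [0.5161, 0.1751, 0.2938]
eef_rot: [0.0, 0.707, 0.707, 0.0]
contact_force: [1.3, 1.4, 3.0]
finger_gap: 0.0005
grip_force: 1.6
```

>>> play_rows(increments=[0, 0, 0.001, 0, 0, 0, 0, 0])

```text
clock: 5.35
ee_pos: [0.5161, 0.1751, 0.2934]
eef_rot: [0.0, 0.707, 0.707, 0.0]
contact_force: [-1.9, 2.7, 15.1]
finger_gap: 0.0004
grip_force: 7.6
```

>>> play_rows(increments=[0, 0, 0.001, 0, 0, 0, 0, 0])

```text
clock: 5.55
ee_pos: [0.5161, 0.1751, 0.2931]
eef_rot: [0.0, 0.707, 0.707, 0.001]
contact_force: [-4.5, 1.4, 28.1]
finger_gap: 0.0003
grip_force: 14.5
```

Rocker is on its stop at 28 N. Lifting and moving over the middle timer key.

>>> play_rows(increments=[0, 0, -0.02, 0, 0, 0, -0.03, 0, -0.03, 0, 0, 0, -0.03, -0.001, 0, 0, -0.03, 0, 0, 0, -0.031, 0, 0, 0, 0, 0, 0, 0, 0, 0, 0, 0])

```text
clock: 6.35
ee_pos: [0.5148, 0.0535, 0.3415]
eef_rot: [-0.0, 0.708, 0.707, -0.0]
contact_force: [0.6, -0.9, -0.2]
finger_gap: 0.0004
grip_force: 0.0
```

```bash
python3 - <<'E'
from h import *
np.set_printoptions(precision=4,suppress=True)
s=robot.sense(); p,d=robot.grab_frame('wrist'); np.savez('wrist3.npz',p=p,d=d); cv2.imwrite('pics/wrist3.png',p)
print(s['ee_pos'],s['contact_force'])
E
```

```text
[0.5148 0.0535 0.3415] [ 0.6181 -0.8585 -0.1591]
```

View pics/wrist3.png

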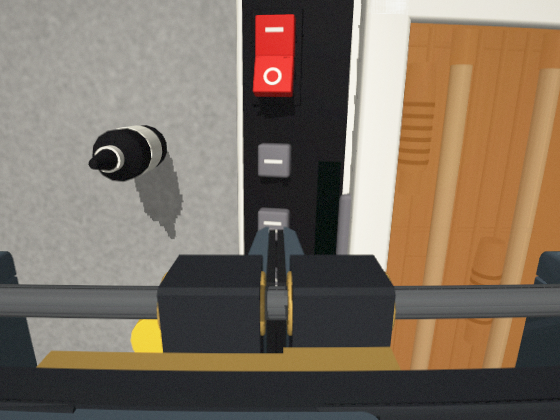

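The rocker's left half now lies low and its ring half stands up. The left timer key is at (274,160), and the middle key at (273,220) is partly behind the fingertip.

```bash
python3 - <<'E'
from h import *
np.set_printoptions(precision=4,suppress=True)
T=pose(robot.sense()); d=np.load('wrist3.npz')['d']
print(px('wrist',[(273,25),(273,45),(262,85),(274,160),(274,215),(265,220)],d,T,1))
E
```

```text
[[0.513  0.1719 0.1026]
 [0.513  0.1615 0.1026]
 [0.5068 0.1397 0.1073]
 [0.5134 0.0963 0.1005]
 [0.5133 0.0615 0.1009]
 [0.5075 0.0578 0.0998]]
```

>>> play_rows(increments=[0, 0, 0.02, 0, 0, 0, 0.015, 0, 0, 0, 0.006, 0, 0, 0, 0.003, 0, 0, 0, 0, 0])

```text
clock: 6.9
ee_pos: [0.515, 0.0544, 0.2977]
eef_rot: [-0.0, 0.707, 0.707, -0.0]
contact_force: [0.5, -0.1, 0.1]
finger_gap: 0.0003
grip_force: 0.0
```

>>> play_rows(increments=[0, 0, 0.002, 0, 0, 0, 0.002, 0, 0, 0, 0.002, 0, 0, 0, 0, 0])

```text
clock: 7.3
ee_pos: [0.515, 0.054, 0.2917]
eef_rot: [0.0, 0.707, 0.707, 0.0]
contact_force: [1.4, -0.2, 1.3]
finger_gap: 0.0006
grip_force: 0.5
```

>>> play_rows(increments=[0, 0, 0.001, 0, 0, 0, 0.001, 0, 0, 0, 0, 0])

```text
clock: 7.6
ee_pos: [0.5152, 0.054, 0.2898]
eef_rot: [0.0, 0.707, 0.707, 0.0]
contact_force: [1.1, 0.2, 2.8]
finger_gap: 0.0007
grip_force: 1.1
```

>>> play_rows(increments=[0, 0, 0.001, 0, 0, 0, 0, 0])

```text
clock: 7.8
ee_pos: [0.5151, 0.054, 0.2887]
eef_rot: [0.0, 0.707, 0.707, 0.0]
contact_force: [0.5, 1.1, 3.4]
finger_gap: 0.0003
grip_force: 1.4
```

>>> play_rows(increments=[0, 0, 0.001, 0, 0, 0, 0, 0])

```text
clock: 8.0
ee_pos: [0.5151, 0.054, 0.2877]
eef_rot: [0.0, 0.707, 0.707, 0.0]
contact_force: [2.5, 0.9, 4.3]
finger_gap: 0.0002
grip_force: 1.8
```

>>> play_rows(increments=[0, 0, 0.001, 0, 0, 0, 0, 0])

```text
clock: 8.2
ee_pos: [0.5152, 0.054, 0.2868]
eef_rot: [0.0, 0.707, 0.707, 0.0]
contact_force: [2.5, -0.9, 5.7]
finger_gap: 0.0001
grip_force: 2.5
```

Middle key is fully down (5.7 N after about 5.5 mm of travel). Releasing it and moving over the start key.

>>> play_rows(increments=[0, 0, -0.02, 0, 0, 0, -0.03, 0, -0.033, 0, 0, 0, -0.033, -0.001, 0, 0, -0.033, -0.001, 0, 0, -0.013, 0, 0, 0, 0, 0, 0, 0, 0, 0, 0, 0])

```text
clock: 9.0
ee_pos: [0.5128, -0.0575, 0.3364]
eef_rot: [-0.001, 0.707, 0.707, -0.0]
contact_force: [-0.6, 0.2, -1.1]
finger_gap: 0.0006
grip_force: 0.0
```

```bash
python3 - <<'E'
from h import *
np.set_printoptions(precision=4,suppress=True)
s=robot.sense(); p,d=robot.grab_frame('wrist'); np.savez('wrist4.npz',p=p,d=d); cv2.imwrite('pics/wrist4.png',p)
print(s['ee_pos'],s['contact_force'])
m=cv2.inRange(cv2.cvtColor(p,cv2.COLOR_BGR2HSV),(40,100,60),(85,255,255)); n,l,st,c=cv2.connectedComponentsWithStats(m)
print([ (st[i],c[i]) for i in range(1,n) if st[i,4]>60])
E
```

```text
[ 0.5128 -0.0575  0.3364] [-0.6016  0.2498 -1.1208]
[(array([275, 237,   3,  42, 115], dtype=int32), array([275.913, 256.6  ]))]
```

View pics/wrist4.png

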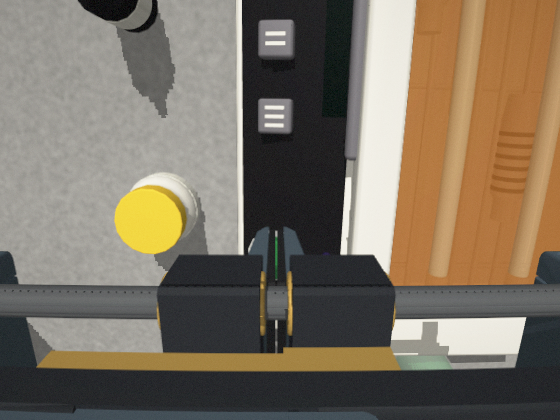

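Timer keys are up again at (276,40) and (276,116). The start key is hidden behind the fingertip, 20 mm further right.

```bash
python3 - <<'E'
from h import *
np.set_printoptions(precision=4,suppress=True)
T=pose(robot.sense()); d=np.load('wrist4.npz')['d']
print(px('wrist',[(276,40),(276,116)],d,T,1))
f=np.load('side0.npz'); p,d=f['p'],f['d']
m=cv2.inRange(cv2.cvtColor(p,cv2.COLOR_BGR2HSV),(45,120,60),(85,255,255)); m[:215]=0;m[240:]=0;m[:,:255]=0;m[:,285:]=0
v,u=np.nonzero(m); print(len(u),u.mean(),v.mean(),px('side',[(int(u.mean()),int(v.mean())),(334,228)],d,None,1))
E
```

```text
[[0.5125 0.0524 0.1005]
 [0.5125 0.0113 0.1012]]
43 269.04651162790697 225.1860465116279 [[ 0.5092 -0.0769  0.0994]
 [ 0.644  -0.2434  0.1334]]
```

>>> play_rows(increments=[-0.0105, 0, 0, 0, -0.01, 0, 0, 0, 0, 0, 0.01, 0, 0, 0, 0, 0])

```text
clock: 9.45
ee_pos: [0.5126, -0.0786, 0.3254]
eef_rot: [-0.001, 0.707, 0.707, -0.0]
contact_force: [0.6, 0.4, -0.3]
finger_gap: 0.0005
grip_force: 0.0
```

>>> play_rows(increments=[0, 0, 0.015, 0, 0, 0, 0.01, 0, 0, 0, 0.004, 0, 0, 0, 0.002, 0, 0, 0, 0.002, 0, 0, 0, 0.002, 0, 0, 0, 0, 0])

```text
clock: 10.15
ee_pos: [0.5131, -0.0785, 0.2918]
eef_rot: [0.0, 0.707, 0.707, 0.0]
contact_force: [0.5, -0.8, 1.0]
finger_gap: 0.0001
grip_force: 0.6
```

>>> play_rows(increments=[0, 0, 0.001, 0, 0, 0, 0.001, 0, 0, 0, 0, 0])

```text
clock: 10.45
ee_pos: [0.5132, -0.0785, 0.2899]
eef_rot: [0.0, 0.707, 0.707, 0.0]
contact_force: [2.1, -0.4, 3.2]
finger_gap: 0.0004
grip_force: 1.3
```

>>> play_rows(increments=[0, 0, 0.001, 0, 0, 0, 0, 0])

```text
clock: 10.65
ee_pos: [0.5132, -0.0786, 0.2888]
eef_rot: [0.0, 0.707, 0.707, 0.0]
contact_force: [1.9, 0.6, 3.9]
finger_gap: 0.0009
grip_force: 1.7
```

>>> play_rows(increments=[0, 0, 0.001, 0, 0, 0, 0, 0])

```text
clock: 10.85
ee_pos: [0.5131, -0.0785, 0.2877]
eef_rot: [0.0, 0.707, 0.707, 0.0]
contact_force: [2.7, -0.4, 4.9]
finger_gap: 0.0003
grip_force: 2.0
```

>>> play_rows(increments=[0, 0, 0.001, 0, 0, 0, 0, 0])

```text
clock: 11.05
ee_pos: [0.5132, -0.0785, 0.2868]
eef_rot: [0.0, 0.707, 0.707, 0.0]
contact_force: [1.6, 0.2, 7.4]
finger_gap: 0.0002
grip_force: 2.9
```

>>> play_rows(increments=[0, 0, -0.02, 0, 0, 0, -0.04, 0, 0, 0, -0.04, 0, 0, 0, -0.03, 0, 0, 0, 0, 0, 0, 0, 0, 0, 0, 0, 0, 0])

```text
clock: 11.75
ee_pos: [0.5125, -0.0784, 0.4155]
eef_rot: [-0.001, 0.707, 0.707, -0.001]
contact_force: [-0.3, -0.4, -0.1]
finger_gap: 0.0006
grip_force: 0.0
```

```bash
python3 - <<'E'
from h import *
p,d=robot.grab_frame('side'); cv2.imwrite('pics/side5.png',cv2.resize(p[120:290,170:410],None,fx=3,fy=3))
E
```

```text
(no output)
```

View pics/side5.png

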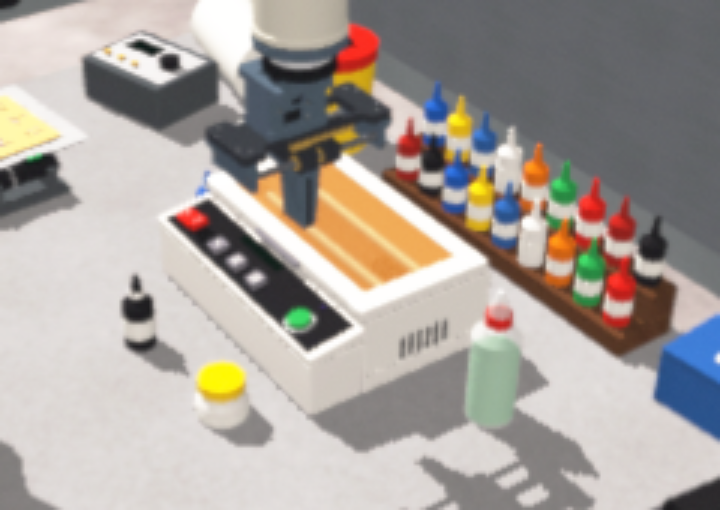

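The side view shows the lid shut, all the keys up, and the bottles and jar where they were. The arm is clear.

```bash
python3 -c "
from bench import robot
print(robot.sign_off())"
```

```text
the job is handed in; nothing more can be done
None
```

The lid is shut, the mains rocker is on, and the middle timer key and then the green start key were each pressed fully down and released; I handed the job in at about 12 s with nothing else touched.

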